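Back a bench winch off by one notch

TASK

The small winch bolted to the bench has been wound one notch too far. Seen from its spoked front: push the pawl's upright thumb tab to the right so that the pawl lifts clear of the toothed wheel (it stays up by itself), push a spoke so that the wheel turns back, clockwise, by exactly one notch, then push the tab back to the left until the pawl is fully down in the next gap with the wheel resting against it. Do not let the wheel run back a second notch, and leave the loose spanner, nut and tape measure alone.

Things in the scene. Friction and masses are not known exactly. Their poses are not given: they have to be found in the camera images.
- winch: Dark steel hand winch fixed to the bench, 155 mm deep, 180 wide, 215 high; free above. Origin on the bench under the axle, 12 mm behind the front cheek plate's face. x points to the winch's back along the axle (100 mm up), y to the left seen from its front, where the spokes are, z up. Foot plate reaches from x = -12 to 76 mm.
- hub (a point): Centre of the hub on the axle, in the plane of the spokes, 70 mm in front of the winch's origin (x = -70 mm) and 100 mm above the bench. Four straight round spokes, 12 mm thick, 90 degrees apart, reach 88 mm from the axle. The 10-tooth wheel (104 mm across the tips, teeth 12 mm deep) turns with them, 40 to 52 mm behind this point.
- ratchet_wheel (a joint): Turn of wheel and spokes (rad); grows as it turns back: clockwise seen from the front, top to the right (-y of the winch). A notch is 0.628. At 0 a tooth stands against the pawl; starts between -0.12 and 0; at 0.628 the next tooth does. Pawl down: no turning back past a tooth. Pawl up: it turns both ways and stays where left (drag about 3 N at a spoke's end).
- pawl (a joint): Swing of the pawl about its pin (rad). 0 is fully down on its stop, nose in a gap between teeth near the top of the wheel; starts 0 to 0.03; grows as the nose lifts and the thumb tab goes right; stop at 0.9. The nose clears the tooth tips above about 0.15. Stiff: it stays where left (about 1.5 N at the tab moves it).
- tab_tip (a point): Middle of the top end of the pawl's thumb tab: a flat upright steel tab 20 mm wide (along the axle), 6 mm thick, standing up from the pawl's pin, which is 72 mm right of the axle and 162 mm above the bench. The point is 53 mm from the pin and 24 mm in front of the winch's origin. Pawl down, the tab leans 12 degrees to the left. Frame under it ends 177 mm up.
- spoke_tip (a point): Outer end of the upper spoke, on its centre line, 88 mm from the axle; at wheel value 0 this spoke leans 18 degrees to the left of upright, one notch back it leans 18 degrees to the right.
- spanner: Bystander: steel combination spanner 170 mm long, lying on the bench in front of the winch. Origin under its middle.
- nut: Bystander: large steel hex nut, 33 x 29 x 16 mm, lying flat on the bench in front of the winch, to the left. Origin under its middle.
- tape_measure: Bystander: yellow and black tape measure, 36 x 92 x 72 mm, standing on the bench to the left of the winch. Origin under its middle.

How it is judged:
On the way, in this order (a step that is already met when the one before it is completed fails the run):
1. the pawl is lifted clear of the teeth while the wheel is still at its first notch (value of joint pawl above 0.18 rad and value of joint ratchet_wheel below 0.2 rad), for 0.2 s.
2. with the pawl up, the wheel is turned back by about half a notch or more (value of joint pawl above 0.12 rad and value of joint ratchet_wheel above 0.3 rad), for 0.1 s.
3. the pawl is down again in the next gap (value of joint pawl below 0.06 rad and value of joint ratchet_wheel between 0.3 and 0.72 rad), for 0.2 s.
At the end, for the whole second after the job is handed in: The pawl is down (within 0.06 rad of its stop) in the next gap, the wheel is at rest one notch back (0.48 to 0.72 rad), and the spanner, nut and tape measure are within 20 mm of where they lay (value of joint pawl below 0.06 rad and value of joint ratchet_wheel between 0.48 and 0.72 rad and velocity of joint ratchet_wheel between -0.05 and 0.05 rad/s and distance of each of spanner, nut, tape_measure from where it was at the start of the episode below 0.02 m); the robot touches nothing.
It fails at once if the wheel runs back towards a second notch (value of joint ratchet_wheel above 1 rad).
It fails at once if a loose thing is pushed, lifted or carried (distance of any of spanner, nut, tape_measure from where it was at the start of the episode above 0.02 m).
It also fails if it takes over 66 s, if anything falls off the work surface, if the arm or the gripper's body presses on something with over 40 N, if the wrist force passes 120 N, or if a joint passes its speed limit or range.

ROBOT

A 6-joint arm with a two-finger parallel gripper is mounted at the origin on a cart in front of the work surface, level with it; the furniture and walls round the work are solid. World frame = base frame: x ahead of the robot, y to its left, z up, the work surface at z = 0. Lengths are in m, angles in rad, forces in N, time in s.
With the tool pointing down it reaches from about 0.375 to 0.9 m from the base axis. Payload 3.1 kg.
Tool frame: the origin (TCP) lies where the fingers leave the gripper's body, on its centre line; the fingertips stand 73 mm ahead of it and the grasp point (between the pads) lies 54 mm ahead of it; z points along the fingers, y is the line along which they close (so a half turn about z gives the same grasp; the last joint's range is limited). The gripper opens to 85 mm and grips with 20 to 120 N. Pads are 22 mm wide; open, the fingers measure 114 mm over their backs; the gripper's body (76 mm by 85 mm) begins 54 mm behind the grasp point. The pads swing forward as they close: fully open they stand 13 mm farther back than shut.
Start: joints at [1.02, 0.527, 1.433, -0, 1.181, -0.178], TCP at [0.228, 0.582, 0.304] pointing down, gripper open.
Joint ranges: [-3.08, 3.08], [-0.75, 2.2], [0.22, 2.44], [-1.43, 4.57], [0, 2.65], [-2.85, 2.85]. Speed limits (rad/s): [2.79, 2.79, 3.14, 3.14, 3.14, 3.14].

INTERFACE

Orientations are given as a unit quaternion [x, y, z, w].
In Python, from station import manip gives the robot as it stands.
- The arm moves only by the shell command python3 -m crank 'ROWS' [FORCE]. ROWS is JSON, a list of rows, each an object with "dp": the shift along the tool's x, y, z normalised to -1 to 1, where 1 is 50 cm, a list of three; "delta_rot": the turn, a rotation vector about the tool's x, y, z normalised to -1 to 1, where 1 is 2 pi rad, a list of three; "fingers": the opening, from -1 (shut) to 1 (fully open). A call has 1 to 12 rows; each row shifts and turns the commanded pose from where the row before left it, along the tool's axes as they then stand; what a row does not reach is not made up. A row lasts 1/12 s, in which the tool goes at most 41.7 mm and 7.16 degrees, less where a joint would pass 70% of its speed; a pose out of reach is approached as far as the arm can. A call with a number of a shift or a turn outside -1 to 1 is refused whole. A call with a gripper value outside its range is refused whole. The fingers move at their own pace and stop on an object; FORCE is the grip in N (left out, the last holds). Time passes only in rows, so rows that do not move let the fingers close. It gives the time, the measured TCP pose, the force, the opening and the grip force at its end, in the units of the state.
- manip.sense(): the state, without advancing time (a new reading comes with each control period).
- manip.snapshot(name): name is "scene" or "top"; returns (picture, depth): 420x560x3 uint8, red, green, blue; 420x560 float32, m along the optical axis (not along the pixel's ray), 0 where there is no reading.
- manip.camera_model(name): a dict with "fx", "fy", "cx", "cy" (pixels), "origin" and "attitude" of the camera in the world. Camera axes: x right, y up, looking along -z (the intrinsics and any distortion apply to the point x, -y, -z); pixel columns grow to the right and rows downward; lengths in m; the calibration is good to about 2 mm. A picture is of the moment at which its call begins. camera_model takes no time and is no camera call.
- manip.sign_off(): hands the job in; it is judged then, once.
The state is a dict: "t": time; "q": joint angles; "qd": joint speeds; "tau": joint torques, N m; "tcp_pos": TCP position; "tool_rot": TCP orientation; "force": force on the tool from outside, world axes, zero at the start; "ft_torque": the same for the moment, N m; "finger_gap": opening from 0.0 (shut) to 1.0 (fully open); "gripper_force": force on a finger pad.
Only numpy, scipy, OpenCV 4.12 (cv2) and the standard library are available. Lean on these libraries where they do the work, as an engineer would, in place of code of your own. Each camera call takes 0.05 s, during which the arm holds its last target. There are 200 camera calls.

## Working session

There is one attempt and no reset: what is moved stays moved. The work goes in short steps, Python scripts to look and compute and a shell command to move; the robot and the scene stay as the last step left them, time stands still between calls to the robot, and variables do not carry over. Pictures are saved under pics/ and viewed, at most 13 in all, crops included, and the job is handed in when it is done.

```bash
mkdir -p pics; cat > h.py <<'E'
import numpy as np,cv2
from station import manip
from scipy.spatial.transform import Rotation as R
def snap(n,f):
    p,d=manip.snapshot(n); cv2.imwrite(f'pics/{f}.png',p[:,:,::-1]); np.save(f'pics/{f}.npy',d); return p,d
def cam(n):
    m=manip.camera_model(n); return m
E
python3 - <<'E'
from h import *
for n in('scene','top'):
    snap(n,n+'0'); print(manip.camera_model(n))
print(manip.sense())
E
```

```text
{'fx': 539.8532785631618, 'fy': 539.8532785631618, 'cx': 289.18657154239696, 'cy': 209.207271189212, 'origin': array([-0.1293931 , -0.22037714,  0.72018736]), 'attitude': array([ 0.38757334, -0.22975587, -0.43598119,  0.77905042])}
{'fx': 407.3254077021043, 'fy': 407.3254077021043, 'cx': 277.0873110867545, 'cy': 211.13056445738735, 'origin': array([0.42491586, 0.17278652, 1.00040303]), 'attitude': array([ 0.03166337, -0.04503251, -0.70367163,  0.70838954])}
{'t': 0.1, 'q': array([ 1.01950430e+00,  5.28357739e-01,  1.43375718e+00, -1.54927893e-05,
        1.18144264e+00, -1.78531241e-01]), 'qd': array([-0.00143362, -0.00222166, -0.00339808,  0.00037759, -0.00062649,
       -0.00179653]), 'tau': array([-4.25192475e-04, -4.43303847e+01, -1.78583926e+01, -2.64958180e-04,
        3.91399604e-03,  1.78336296e-05]), 'tcp_pos': array([0.22734231, 0.5816434 , 0.30304626]), 'tool_rot': array([ 1.85300209e-01,  9.82681468e-01, -9.20318128e-04, -3.43911999e-04]), 'force': array([ 1.40981111,  0.07769835, -0.80349516]), 'ft_torque': array([ 0.01677012,  0.00941293, -0.01842984]), 'gripper_force': 0.0, 'finger_gap': 0.9985730094837613}
```

View pics/scene0.png

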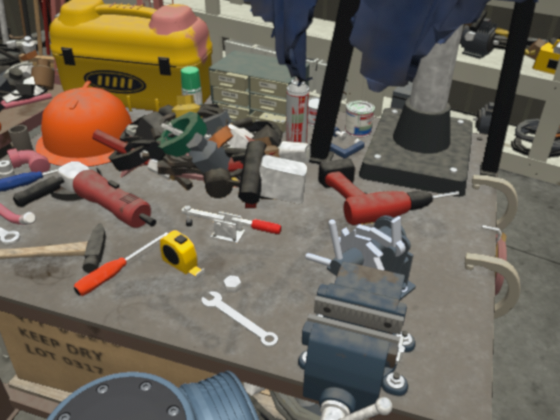

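View pics/top0.png

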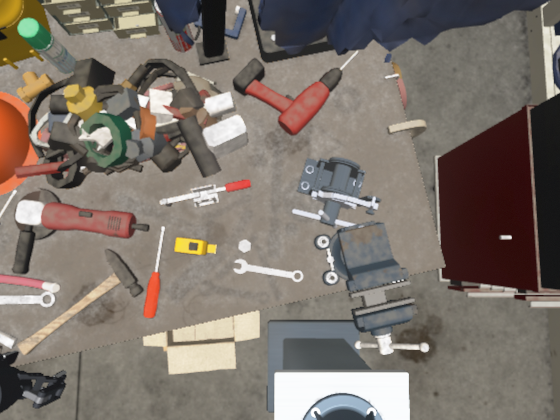

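The winch sits behind the vise, at about (365,250) in the scene view and (335,190) in the top view. Its spokes face the robot. I'll zoom in.

```bash
python3 - <<'E'
from h import *
a=cv2.imread('pics/scene0.png')[195:310,295:425]; b=cv2.imread('pics/top0.png')[140:255,275:405]
a=cv2.resize(a,None,fx=4.5,fy=4.5,interpolation=cv2.INTER_CUBIC)[:,:]; b=cv2.resize(b,None,fx=4.5,fy=4.5,interpolation=cv2.INTER_CUBIC)
cv2.imwrite('pics/a.png',a);cv2.imwrite('pics/b.png',b)
E
```

```text
(no output)
```

View pics/a.png

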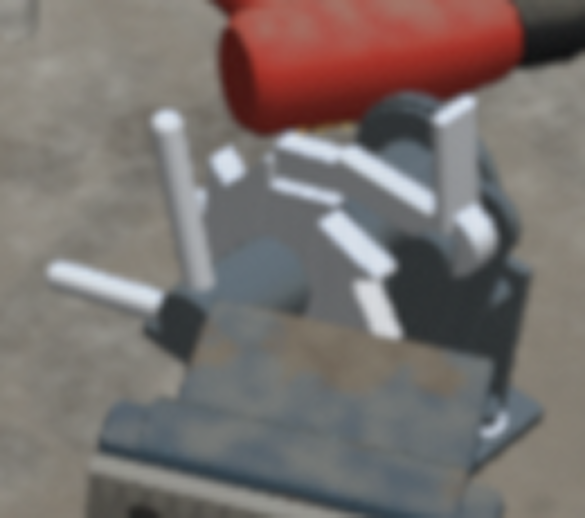

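View pics/b.png

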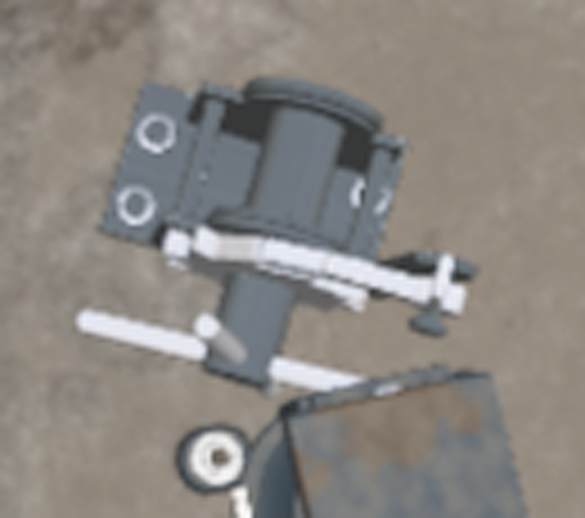

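Scene crop: the upper spoke tip is at about (168,120) and the left spoke tip at (55,270). The tab top is at (457,105), with the spokes, toothed wheel and pawl all visible. Top crop: spoke tips are at (207,325) and (82,320), the tab top at (445,258), and the left foot corners at (148,82) and (100,232). I'll fit the pose from these.

```bash
cat >> h.py <<'E'
def proj(n,P):
    m=manip.camera_model(n); c=R.from_quat(m['attitude']).inv().apply(np.atleast_2d(P)-m['origin'])
    return np.c_[m['cx']+m['fx']*c[:,0]/-c[:,2], m['cy']-m['fy']*c[:,1]/-c[:,2]]
def W(x,y,yaw): return lambda P: R.from_euler('z',yaw).apply(np.atleast_2d(P))+[x,y,0]
def up(w,r=.088): a=np.radians(18)-w; return [-.07,r*np.sin(a),.1+r*np.cos(a)]
def left(w,r=.088): a=np.radians(18)-w; return [-.07,r*np.cos(a),.1-r*np.sin(a)]
def tab(p,r=.053): a=np.radians(12)-p; return [-.024,-.072+r*np.sin(a),.162+r*np.cos(a)]
E
python3 - <<'E'
from h import *
from scipy.optimize import least_squares
S=lambda u,v:np.array([u/4.5+295-.4,v/4.5+195-.4]); T=lambda u,v:np.array([u/4.5+275-.4,v/4.5+140-.4])
def res(p):
    f=W(*p[:3]);P=f([up(p[3]),left(p[3]),tab(p[4])]);F=f([[.076,p[5],.008],[-.012,p[5],.008]])
    s=proj('scene',P)-[S(168,118),S(53,268),S(458,103)]
    t=proj('top',P)-[T(207,325),T(80,320),T(445,258)]
    g=proj('top',F)-[T(148,82),T(100,232)]
    return np.r_[s.ravel(),t.ravel(),g.ravel()*.7,(p[4]-.015)/.01,(p[3]+.06)/.06]
r=least_squares(res,[.55,.05,-.2,-.05,.01,.1]);print(r.x,r.fun.round(1))
f=W(*r.x[:3]);x=r.x
print('up,left,tab,hub',f([up(x[3]),left(x[3]),tab(x[4]),[-.07,0,.1]]).round(4))
np.save('w.npy',x)
# cloud near
for n in('top','scene'):
    d=np.load(f'pics/{n}0.npy');m=manip.camera_model(n);v,u=np.mgrid[:420,:560]
    c=np.stack([(u-m['cx'])/m['fx']*d,-(v-m['cy'])/m['fy']*d,-d],-1)
    P=R.from_quat(m['attitude']).apply(c.reshape(-1,3))+m['origin']
    L=R.from_euler('z',-x[2]).apply(P-[x[0],x[1],0]);ok=(d.ravel()>0)
    np.save(f'pics/L{n}.npy',L)
    q=L[ok&(abs(L[:,0]+.024)<.015)&(abs(L[:,1]+.065)<.03)&(L[:,2]>.185)];print('tab',len(q),q.mean(0),q.min(0),q.max(0))
    q=L[ok&(abs(L[:,0]+.07)<.02)&(abs(L[:,1]-.02)<.03)&(L[:,2]>.15)];print('sp',len(q),q.mean(0),q.min(0),q.max(0))
    q=L[ok&(L[:,0]<-.09)&(L[:,0]>-.3)&(abs(L[:,1])<.15)&(L[:,2]>.05)];print('vise',len(q),q.min(0),q.max(0))
E
```

```text
[ 0.57501623  0.02479567 -0.24422901 -0.01942468  0.0134737   0.07794911] [ 0.9 -1.4 -0.3  0.9  1.  -0.5 -0.1 -0.4 -0.9  0.1 -0.6  1.7 -0.8 -0.1
  0.7  0.2 -0.2  0.7]
up,left,tab,hub [[ 0.5141  0.0697  0.1831]
 [ 0.5272  0.1224  0.0712]
 [ 0.5368 -0.0293  0.214 ]
 [ 0.5071  0.0417  0.1   ]]
tab 37 [-0.03066374 -0.06394913  0.21139944] [-0.03872611 -0.06897973  0.18565988] [-0.02028015 -0.06050548  0.21681385]
sp 50 [-0.07257505  0.02366458  0.17409249] [-0.07789405  0.01248684  0.15198834] [-0.06604897  0.03327843  0.18407114]
vise 4122 [-0.28952025 -0.14999943  0.0500064 ] [-0.09007331 -0.02277476  0.18987734]
tab 148 [-0.03086206 -0.0672821   0.20161329] [-0.03881691 -0.07215599  0.18531879] [-0.01917286 -0.05968379  0.21469797]
sp 145 [-0.07496444  0.02188294  0.16780725] [-0.07957901  0.01306718  0.15018807] [-0.06689795  0.03357521  0.18427948]
vise 6427 [-0.29268642 -0.1499882   0.07608664] [-0.09004375 -0.02421229  0.18777024]
```

```bash
cat >> h.py <<'E'
def st():
    w=np.load('w.npy'); s=manip.sense()
    l=R.from_euler('z',-w[2]).apply(s['tcp_pos']-[w[0],w[1],0]); r=(R.from_euler('z',-w[2])*R.from_quat(s['tool_rot'])).as_matrix()
    print('t',round(s['t'],2),'tcp in winch mm',(l*1e3).round(1),'F winch',R.from_euler('z',-w[2]).apply(s['force']).round(1),'gap',round(s['finger_gap'],3)); print('toolx',r[:,0].round(3),'tooly',r[:,1].round(3)); return l
E
python3 -c "
from h import *
L=np.load('pics/Lscene.npy')
for x in(-.10,-.12,-.15,-.2):
  q=L[(abs(L[:,0]-x)<.01)&(abs(L[:,1]+.08)<.07)];print(x,q[:,2].max(),np.percentile(q[:,2],90),q[q[:,2]>.08][:,1].max())
"
python3 -m crank '[{"dp":[0,0,0],"delta_rot":[0,0,-0.0103],"fingers":-1},{"dp":[0,0,0],"delta_rot":[0,0,-0.0103],"fingers":-1},{"dp":[0,0,0],"delta_rot":[0,0,0],"fingers":-1}]' 20
python3 -c "
from h import *
st()"
```

```text
-0.1 0.14887380228585734 0.14715311152314273 -0.024212287780864383
-0.12 0.1488517871688686 0.14734770775425488 -0.027605192675976716
-0.15 0.1872380397035227 0.18577221177292025 -0.04319362218472371
-0.2 0.18725893699462048 0.1838389013879435 -0.05753211182522837
t: 0.35
tcp_pos: [0.2274, 0.5818, 0.3033]
tool_rot: [0.121, 0.993, -0.001, -0.0]
force: [-0.5, -0.4, -0.3]
finger_gap: 0.608
gripper_force: 0.0
t 0.35 tcp in winch mm [-472.   456.4  303.3] F winch [-0.4 -0.5 -0.3] gap 0.608
toolx [-1.    -0.002  0.   ] tooly [-0.002  1.    -0.001]
```

```bash

python3 -m crank '[{"dp":[-0.02,-0.02,0],"delta_rot":[0,0,0],"fingers":-1},{"dp":[-0.05,-0.053,0],"delta_rot":[0,0,0],"fingers":-1},{"dp":[-0.05,-0.053,0],"delta_rot":[0,0,0],"fingers":-1},{"dp":[-0.05,-0.053,0],"delta_rot":[0,0,0],"fingers":-1},{"dp":[-0.05,-0.053,0],"delta_rot":[0,0,0],"fingers":-1},{"dp":[-0.05,-0.053,0],"delta_rot":[0,0,0],"fingers":-1},{"dp":[-0.05,-0.053,0],"delta_rot":[0,0,0],"fingers":-1},{"dp":[-0.05,-0.053,0],"delta_rot":[0,0,0],"fingers":-1},{"dp":[-0.05,-0.053,0],"delta_rot":[0,0,0],"fingers":-1},{"dp":[-0.05,-0.053,0],"delta_rot":[0,0,0],"fingers":-1},{"dp":[-0.05,-0.053,0],"delta_rot":[0,0,0],"fingers":-1},{"dp":[-0.05,-0.053,0],"delta_rot":[0,0,0],"fingers":-1}]'
python3 -m crank '[{"dp":[-0.05,-0.053,0],"delta_rot":[0,0,0],"fingers":-1},{"dp":[-0.05,-0.053,0],"delta_rot":[0,0,0],"fingers":-1},{"dp":[-0.05,-0.053,0],"delta_rot":[0,0,0],"fingers":-1},{"dp":[-0.05,-0.053,0],"delta_rot":[0,0,0],"fingers":-1},{"dp":[-0.05,-0.053,0],"delta_rot":[0,0,0],"fingers":-1},{"dp":[-0.03,-0.033,0],"delta_rot":[0,0,0],"fingers":-1},{"dp":[0,0,0],"delta_rot":[0,0,0],"fingers":-1},{"dp":[0,0,0],"delta_rot":[0,0,0],"fingers":-1}]'
python3 - <<'E'
from h import *
l=st(); snap('scene','s1')
w=np.load('w.npy');f=W(*w[:3]);d=np.load('pics/s1.npy')
a=cv2.imread('pics/s1.png')
for z in (.23,.217,.243):
    p=proj('scene',f([[l[0],l[1],z]]))[0]; print(z,p)
cv2.imwrite('pics/s1c.png',cv2.resize(a[120:300,270:450],None,fx=3.3,fy=3.3,interpolation=cv2.INTER_CUBIC))
E
```

```text
t: 1.35
tcp_pos: [0.4317, 0.2182, 0.304]
tool_rot: [0.122, 0.992, -0.0, -0.0]
force: [0.4, 0.2, -0.5]
finger_gap: -0.001
gripper_force: 0.0
t: 2.02
tcp_pos: [0.5313, 0.0406, 0.3036]
tool_rot: [0.124, 0.992, 0.0, -0.0]
force: [0.4, 0.2, -0.7]
finger_gap: -0.0
gripper_force: 0.0
t 2.02 tcp in winch mm [-46.2   4.8 303.6] F winch [ 0.3  0.3 -0.7] gap -0.0
toolx [-1.     0.003  0.001] tooly [ 0.003  1.    -0.   ]
0.23 [356.12872439 196.39747041]
0.217 [355.36774454 203.04408243]
0.243 [356.90355352 189.6298949 ]
```

View pics/s1c.png

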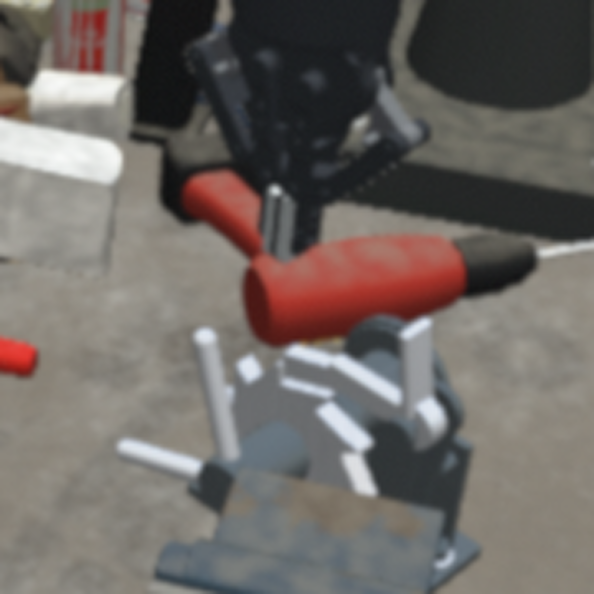

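The closed fingertip shows at crop (290,255). That matches 73 mm ahead of the TCP, and it is up and to the left of the tab. I'll move beside the tab, descend, and stop.

```bash

python3 -m crank '[{"dp":[-0.022,-0.025,0],"delta_rot":[0,0,0],"fingers":-1},{"dp":[-0.022,-0.025,0],"delta_rot":[0,0,0],"fingers":-1},{"dp":[0,0,0.02],"delta_rot":[0,0,0],"fingers":-1},{"dp":[0,0,0.03],"delta_rot":[0,0,0],"fingers":-1},{"dp":[0,0,0.03],"delta_rot":[0,0,0],"fingers":-1},{"dp":[0,0,0],"delta_rot":[0,0,0],"fingers":-1},{"dp":[0,0,0],"delta_rot":[0,0,0],"fingers":-1}]'
python3 -c "
from h import *
st()"
```

```text
t: 2.65
tcp_pos: [0.5458, 0.0136, 0.2629]
tool_rot: [0.121, 0.993, 0.0, -0.002]
force: [-0.1, 0.3, -0.5]
finger_gap: -0.004
gripper_force: 0.0
t 2.65 tcp in winch mm [-25.6 -18.  262.9] F winch [-0.2  0.2 -0.5] gap -0.004
toolx [-1.    -0.001  0.003] tooly [-0.001  1.    -0.   ]
```

```bash

python3 -m crank '[{"dp":[0,-0.02,0],"delta_rot":[0,0,0],"fingers":-1},{"dp":[0,-0.02,0],"delta_rot":[0,0,0],"fingers":-1},{"dp":[0,-0.01,0],"delta_rot":[0,0,0],"fingers":-1},{"dp":[0,-0.01,0],"delta_rot":[0,0,0],"fingers":-1},{"dp":[0,-0.01,0],"delta_rot":[0,0,0],"fingers":-1},{"dp":[0,0,0],"delta_rot":[0,0,0],"fingers":-1}]'
python3 -c "
from h import *
st()"
```

```text
t: 3.15
tcp_pos: [0.5385, -0.0222, 0.2645]
tool_rot: [0.122, 0.993, -0.0, 0.001]
force: [0.3, -0.6, 0.2]
finger_gap: 0.001
gripper_force: 0.0
t 3.15 tcp in winch mm [-24.1 -54.4 264.5] F winch [ 0.4 -0.5  0.2] gap 0.001
toolx [-1.     0.    -0.001] tooly [ 0.  1. -0.]
```

```bash

python3 -m crank '[{"dp":[0,-0.01,0],"delta_rot":[0,0,0],"fingers":-1},{"dp":[0,-0.01,0],"delta_rot":[0,0,0],"fingers":-1},{"dp":[0,0,0],"delta_rot":[0,0,0],"fingers":-1},{"dp":[0,0,0],"delta_rot":[0,0,0],"fingers":-1}]'
python3 -c "
from h import *
st()"
```

```text
t: 3.48
tcp_pos: [0.5358, -0.0313, 0.2638]
tool_rot: [0.121, 0.993, -0.0, -0.0]
force: [-0.1, -0.2, -0.5]
finger_gap: -0.002
gripper_force: 0.0
t 3.48 tcp in winch mm [-24.5 -63.9 263.8] F winch [-0.  -0.2 -0.5] gap -0.002
toolx [-1.    -0.001  0.   ] tooly [-0.001  1.    -0.001]
```

```bash

python3 -m crank '[{"dp":[0,0.03,0],"delta_rot":[0,0,0],"fingers":-1},{"dp":[0,0.03,-0.02],"delta_rot":[0,0,0],"fingers":-1},{"dp":[0,0,-0.05],"delta_rot":[0,0,0],"fingers":-1},{"dp":[0.02,0.05,0],"delta_rot":[0,0,0],"fingers":-1},{"dp":[0.03,0.06,0],"delta_rot":[0,0,0],"fingers":-1},{"dp":[0.034,0.06,0],"delta_rot":[0,0,0],"fingers":-1},{"dp":[0,0.05,0],"delta_rot":[0,0,0],"fingers":-1},{"dp":[0,0,0],"delta_rot":[0,0,0],"fingers":-1},{"dp":[0,0,0],"delta_rot":[0,0,0],"fingers":-1}]'
python3 - <<'E'
from h import *
st(); snap('scene','s2');snap('top','t2')
a=cv2.imread('pics/s2.png')[180:300,290:430];b=cv2.imread('pics/t2.png')[130:250,275:415]
cv2.imwrite('pics/s2c.png',np.hstack([cv2.resize(i,None,fx=2.85,fy=2.85,interpolation=cv2.INTER_CUBIC) for i in(a,b)]))
E
```

```text
t: 4.23
tcp_pos: [0.5289, 0.1161, 0.2988]
tool_rot: [0.12, 0.993, -0.001, 0.0]
force: [0.4, -0.2, 0.2]
finger_gap: 0.002
gripper_force: 0.0
t 4.23 tcp in winch mm [-66.9  77.5 298.8] F winch [ 0.4 -0.1  0.2] gap 0.002
toolx [-1.    -0.004 -0.   ] tooly [-0.004  1.    -0.001]
```

View pics/s2c.png

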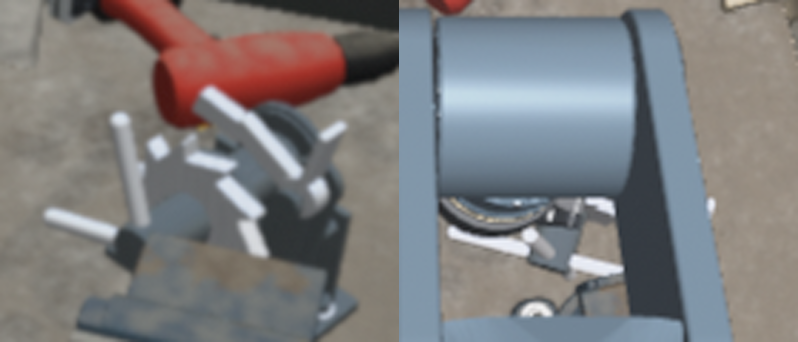

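The pawl is up, with the tab leaning right at (330,140), and the upper spoke tip is unmoved at (120,120). Next I'll lower the finger left of the spoke and push.

```bash

python3 -m crank '[{"dp":[0,0,0.04],"delta_rot":[0,0,0],"fingers":-1},{"dp":[0,0,0.04],"delta_rot":[0,0,0],"fingers":-1},{"dp":[0,0,0.037],"delta_rot":[0,0,0],"fingers":-1},{"dp":[0,0,0],"delta_rot":[0,0,0],"fingers":-1},{"dp":[0,-0.03,0],"delta_rot":[0,0,0],"fingers":-1},{"dp":[0,-0.02,0],"delta_rot":[0,0,0],"fingers":-1},{"dp":[0,-0.012,0],"delta_rot":[0,0,0],"fingers":-1},{"dp":[0,0,0],"delta_rot":[0,0,0],"fingers":-1}]'
python3 -c "
from h import *
st()"
python3 -m crank '[{"dp":[0,-0.01,0],"delta_rot":[0,0,0],"fingers":-1},{"dp":[0,-0.01,0],"delta_rot":[0,0,0],"fingers":-1},{"dp":[0,-0.01,0],"delta_rot":[0,0,0],"fingers":-1},{"dp":[0,-0.01,0],"delta_rot":[0,0,0],"fingers":-1},{"dp":[0,-0.01,0],"delta_rot":[0,0,0],"fingers":-1},{"dp":[0,-0.01,0],"delta_rot":[0,0,0],"fingers":-1},{"dp":[0,-0.006,0],"delta_rot":[0,0,0],"fingers":-1},{"dp":[0,0,0],"delta_rot":[0,0,0],"fingers":-1},{"dp":[0,0,0],"delta_rot":[0,0,0],"fingers":-1}]'
python3 - <<'E'
from h import *
st(); snap('scene','s3')
a=cv2.imread('pics/s3.png')[180:310,290:430]
w=np.load('w.npy');f=W(*w[:3])
for k in(.35,.45,.55,.628): print(k,(proj('scene',f([up(k),left(k)]))-[290,180]).round(1).ravel()*4.5)
cv2.imwrite('pics/s3c.png',cv2.resize(a,None,fx=4.5,fy=4.5,interpolation=cv2.INTER_CUBIC))
E
```

```text
t: 5.0
tcp_pos: [0.5233, 0.084, 0.2424]
tool_rot: [0.123, 0.992, 0.001, 0.003]
force: [2.0, 2.8, 0.6]
finger_gap: 0.0
gripper_force: 1.4
t 5.0 tcp in winch mm [-64.5  45.  242.4] F winch [1.3 3.2 0.6] gap 0.0
toolx [-1.     0.003 -0.005] tooly [0.002 1.    0.003]
t: 5.75
tcp_pos: [0.5163, 0.0522, 0.2421]
tool_rot: [0.122, 0.993, 0.0, 0.004]
force: [6.4, 0.5, 2.1]
finger_gap: 0.002
gripper_force: 2.6
t 5.75 tcp in winch mm [-63.6  12.4 242.1] F winch [6.1 2.  2.1] gap 0.002
toolx [-1.    -0.    -0.008] tooly [-0.     1.     0.001]
0.35 [261.45 206.55  67.05 271.35]
0.45 [280.35 219.15  69.3  255.15]
0.55 [298.8  234.    72.9  239.85]
0.628 [313.2  246.6   76.95 229.05]
```

View pics/s3c.png

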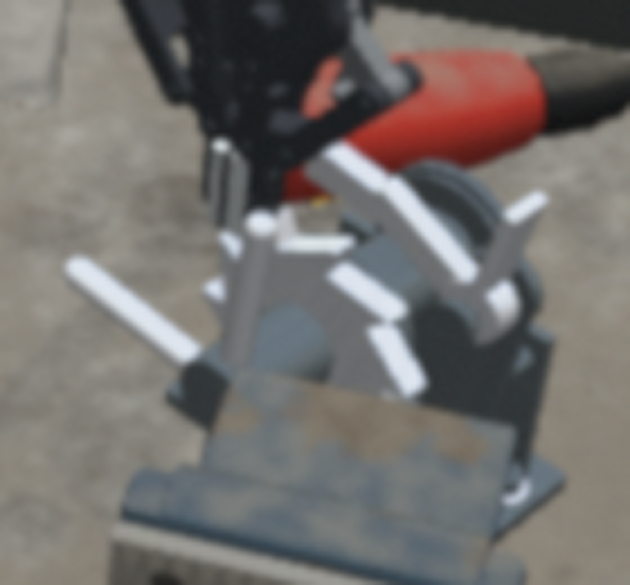

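The upper spoke tip is at (262,220) and the left one at (73,265), so the wheel is at about 0.38. The finger sits a bit too far back on the spoke, which explains the sideways force. I'll back off, recentre on the spoke plane and finish the push.

```bash

python3 -m crank '[{"dp":[0,0.03,0],"delta_rot":[0,0,0],"fingers":-1},{"dp":[0.017,0.01,0],"delta_rot":[0,0,0],"fingers":-1},{"dp":[0,0,0],"delta_rot":[0,0,0],"fingers":-1},{"dp":[0,-0.02,0],"delta_rot":[0,0,0],"fingers":-1},{"dp":[0,-0.01,0],"delta_rot":[0,0,0],"fingers":-1},{"dp":[0,-0.008,0],"delta_rot":[0,0,0],"fingers":-1},{"dp":[0,-0.005,0],"delta_rot":[0,0,0],"fingers":-1},{"dp":[0,-0.005,0],"delta_rot":[0,0,0],"fingers":-1},{"dp":[0,0,0],"delta_rot":[0,0,0],"fingers":-1},{"dp":[0,0,0],"delta_rot":[0,0,0],"fingers":-1}]'
python3 - <<'E'
from h import *
st(); snap('scene','s4')
a=cv2.imread('pics/s4.png')[180:310,290:430]
cv2.imwrite('pics/s4c.png',cv2.resize(a,None,fx=4.5,fy=4.5,interpolation=cv2.INTER_CUBIC))
E
```

```text
t: 6.63
tcp_pos: [0.5044, 0.0508, 0.2404]
tool_rot: [0.121, 0.993, -0.0, 0.0]
force: [0.3, 1.5, -1.0]
finger_gap: 0.003
gripper_force: 0.3
t 6.63 tcp in winch mm [-74.8   8.1 240.4] F winch [-0.1  1.5 -1. ] gap 0.003
toolx [-1.    -0.001 -0.   ] tooly [-0.001  1.    -0.001]
```

View pics/s4c.png

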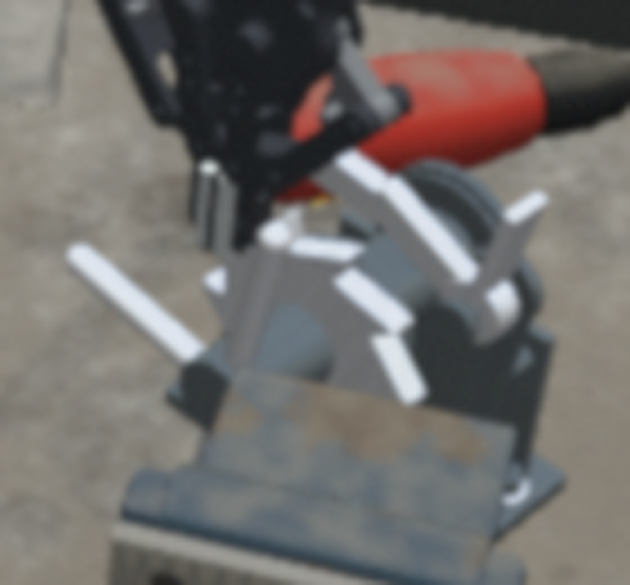

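Upper spoke tip is at (275,232) and the left one at (77,252), so the wheel is at about 0.445. Another 9 mm or so should bring it to about 0.575.

```bash

python3 -m crank '[{"dp":[0,-0.006,0],"delta_rot":[0,0,0],"fingers":-1},{"dp":[0,-0.006,0],"delta_rot":[0,0,0],"fingers":-1},{"dp":[0,-0.004,0],"delta_rot":[0,0,0],"fingers":-1},{"dp":[0,-0.003,0],"delta_rot":[0,0,0],"fingers":-1},{"dp":[0,0,0],"delta_rot":[0,0,0],"fingers":-1},{"dp":[0,0,0],"delta_rot":[0,0,0],"fingers":-1}]'
python3 - <<'E'
from h import *
st(); snap('scene','s5')
a=cv2.imread('pics/s5.png')[180:310,290:430]
cv2.imwrite('pics/s5c.png',cv2.resize(a,None,fx=4.5,fy=4.5,interpolation=cv2.INTER_CUBIC))
E
```

```text
t: 7.18
tcp_pos: [0.5022, 0.0418, 0.2405]
tool_rot: [0.121, 0.993, -0.0, 0.0]
force: [0.6, 2.2, -0.9]
finger_gap: 0.001
gripper_force: 1.0
t 7.18 tcp in winch mm [-74.8  -1.1 240.5] F winch [ 0.   2.3 -0.9] gap 0.001
toolx [-1.    -0.001 -0.   ] tooly [-0.001  1.    -0.   ]
```

View pics/s5c.png

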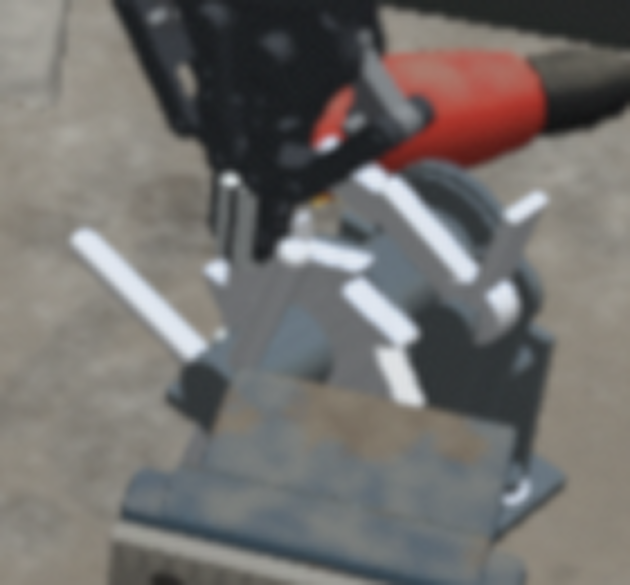

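The upper spoke tip is at (294,247) and the left one at (82,238), so the wheel is at about 0.56. I'll retreat and go round to the right of the tab.

```bash

python3 -m crank '[{"dp":[0,0.04,0],"delta_rot":[0,0,0],"fingers":-1},{"dp":[0,0,-0.07],"delta_rot":[0,0,0],"fingers":-1},{"dp":[0,0,-0.07],"delta_rot":[0,0,0],"fingers":-1},{"dp":[-0.02,-0.06,0],"delta_rot":[0,0,0],"fingers":-1},{"dp":[-0.02,-0.06,0],"delta_rot":[0,0,0],"fingers":-1},{"dp":[-0.02,-0.06,0],"delta_rot":[0,0,0],"fingers":-1},{"dp":[-0.02,-0.06,0],"delta_rot":[0,0,0],"fingers":-1},{"dp":[-0.022,-0.06,0],"delta_rot":[0,0,0],"fingers":-1},{"dp":[0,-0.02,0],"delta_rot":[0,0,0],"fingers":-1},{"dp":[0,0,0],"delta_rot":[0,0,0],"fingers":-1},{"dp":[0,0,0],"delta_rot":[0,0,0],"fingers":-1}]'
python3 -c "
from h import *
st()"
```

```text
t: 8.15
tcp_pos: [0.5172, -0.1063, 0.3102]
tool_rot: [0.122, 0.993, 0.0, -0.001]
force: [0.3, 0.5, -0.7]
finger_gap: 0.002
gripper_force: 0.0
t 8.15 tcp in winch mm [ -24.4 -141.2  310.2] F winch [ 0.1  0.5 -0.7] gap 0.002
toolx [-1.     0.001  0.001] tooly [0.001 1.    0.   ]
```

```bash

python3 -m crank '[{"dp":[0,0,0.04],"delta_rot":[0,0,0],"fingers":-1},{"dp":[0,0,0.052],"delta_rot":[0,0,0],"fingers":-1},{"dp":[0,0,0],"delta_rot":[0,0,0],"fingers":-1},{"dp":[0,0.03,0],"delta_rot":[0,0,0],"fingers":-1},{"dp":[0,0.016,0],"delta_rot":[0,0,0],"fingers":-1},{"dp":[0,0.015,0],"delta_rot":[0,0,0],"fingers":-1},{"dp":[0,0.015,0],"delta_rot":[0,0,0],"fingers":-1},{"dp":[0,0.015,0],"delta_rot":[0,0,0],"fingers":-1},{"dp":[0,0.015,0],"delta_rot":[0,0,0],"fingers":-1},{"dp":[0,0,0],"delta_rot":[0,0,0],"fingers":-1},{"dp":[0,0,0],"delta_rot":[0,0,0],"fingers":-1}]'
python3 -c "
from h import *
st()"
python3 -m crank '[{"dp":[0,0.005,0],"delta_rot":[0,0,0],"fingers":-1},{"dp":[0,0.005,0],"delta_rot":[0,0,0],"fingers":-1},{"dp":[0,0,0],"delta_rot":[0,0,0],"fingers":-1}]'
python3 -c "
from h import *
st()"
```

```text
t: 9.07
tcp_pos: [0.5306, -0.0542, 0.2646]
tool_rot: [0.121, 0.993, 0.0, 0.0]
force: [0.7, -0.1, -0.1]
finger_gap: 0.0
gripper_force: 0.0
t 9.07 tcp in winch mm [-24.  -87.4 264.6] F winch [ 0.7  0.  -0.1] gap 0.0
toolx [-1.    -0.002 -0.   ] tooly [-0.002  1.     0.   ]
t: 9.32
tcp_pos: [0.5318, -0.0499, 0.2643]
tool_rot: [0.122, 0.993, -0.0, -0.0]
force: [0.7, -0.6, -0.4]
finger_gap: 0.002
gripper_force: 0.2
t 9.32 tcp in winch mm [-23.9 -82.9 264.3] F winch [ 0.8 -0.4 -0.4] gap 0.002
toolx [-1.    -0.001  0.   ] tooly [-0.001  1.    -0.   ]
```

```bash

python3 -m crank '[{"dp":[0,0.004,0],"delta_rot":[0,0,0],"fingers":-1},{"dp":[0,0.004,0],"delta_rot":[0,0,0],"fingers":-1},{"dp":[0,0,0],"delta_rot":[0,0,0],"fingers":-1}]'
python3 -c "
from h import *
st()"
python3 -m crank '[{"dp":[0,0.004,0],"delta_rot":[0,0,0],"fingers":-1},{"dp":[0,0,0],"delta_rot":[0,0,0],"fingers":-1}]'
python3 - <<'E'
from h import *
st(); snap('scene','s6')
a=cv2.imread('pics/s6.png')[180:310,290:430]
cv2.imwrite('pics/s6c.png',cv2.resize(a,None,fx=4.5,fy=4.5,interpolation=cv2.INTER_CUBIC))
w=np.load('w.npy');f=W(*w[:3])
for k in(0,.06,.12,.18): print(k,(proj('scene',f([tab(k)]))-[290,180]).round(1).ravel()*4.5)
E
```

```text
t: 9.57
tcp_pos: [0.5327, -0.0465, 0.2643]
tool_rot: [0.121, 0.993, -0.001, -0.0]
force: [-0.7, -3.9, -1.1]
finger_gap: -0.001
gripper_force: 1.7
t 9.57 tcp in winch mm [-23.8 -79.4 264.3] F winch [ 0.3 -4.  -1.1] gap -0.001
toolx [-1.    -0.001  0.   ] tooly [-0.001  1.    -0.002]
t: 9.73
tcp_pos: [0.5329, -0.046, 0.2643]
tool_rot: [0.121, 0.993, -0.003, -0.0]
force: [-2.8, -9.3, -0.7]
finger_gap: 0.003
gripper_force: 4.5
t 9.73 tcp in winch mm [-23.8 -78.9 264.3] F winch [-0.4 -9.7 -0.7] gap 0.003
toolx [-1.    -0.003  0.   ] tooly [-0.003  1.    -0.005]
0 [481.5  166.05]
0.06 [489.15 168.75]
0.12 [496.8 171.9]
0.18 [504.45 175.5 ]
```

View pics/s6c.png

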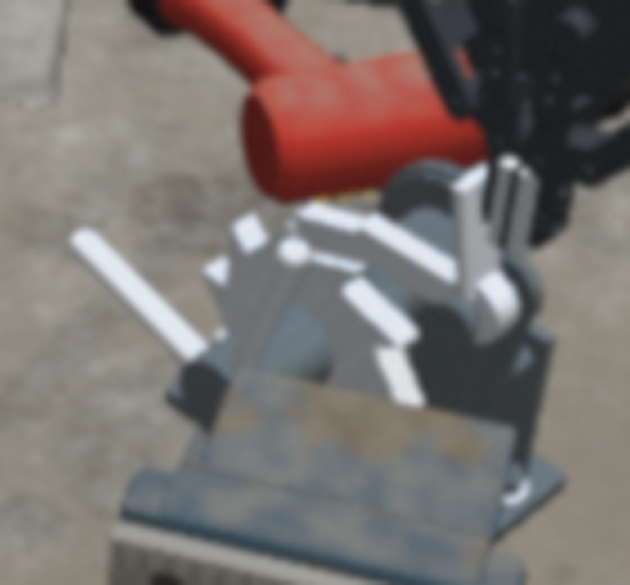

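The pawl is hard on its stop: force rises to 10 N, the tab top is at (472,178), and the nose is in the gap at (320,215). The wheel is unchanged at about 0.56. I'll retreat and nudge the wheel gently until it rests against the pawl.

```bash

python3 -m crank '[{"dp":[0,-0.05,0],"delta_rot":[0,0,0],"fingers":-1},{"dp":[0,0,-0.045],"delta_rot":[0,0,0],"fingers":-1},{"dp":[0,0,-0.045],"delta_rot":[0,0,0],"fingers":-1},{"dp":[0.02,0.05,0],"delta_rot":[0,0,0],"fingers":-1},{"dp":[0.02,0.05,0],"delta_rot":[0,0,0],"fingers":-1},{"dp":[0.02,0.05,0],"delta_rot":[0,0,0],"fingers":-1},{"dp":[0.02,0.05,0],"delta_rot":[0,0,0],"fingers":-1},{"dp":[0.02,0.05,0],"delta_rot":[0,0,0],"fingers":-1},{"dp":[0,0,0],"delta_rot":[0,0,0],"fingers":-1},{"dp":[0,0,0],"delta_rot":[0,0,0],"fingers":-1}]'
python3 -c "
from h import *
st()"
```

```text
t: 10.62
tcp_pos: [0.5083, 0.0666, 0.3095]
tool_rot: [0.12, 0.993, 0.0, -0.0]
force: [0.5, -0.8, 0.1]
finger_gap: -0.003
gripper_force: 0.0
t 10.62 tcp in winch mm [-74.8  24.4 309.5] F winch [ 0.7 -0.7  0.1] gap -0.003
toolx [-1.    -0.004  0.   ] tooly [-0.004  1.     0.001]
```

```bash

python3 -m crank '[{"dp":[0,0,0.06],"delta_rot":[0,0,0],"fingers":-1},{"dp":[0,0,0.06],"delta_rot":[0,0,0],"fingers":-1},{"dp":[0,0,0.018],"delta_rot":[0,0,0],"fingers":-1},{"dp":[0,0,0],"delta_rot":[0,0,0],"fingers":-1},{"dp":[0,-0.02,0],"delta_rot":[0,0,0],"fingers":-1},{"dp":[0,-0.016,0],"delta_rot":[0,0,0],"fingers":-1},{"dp":[0,-0.012,0],"delta_rot":[0,0,0],"fingers":-1},{"dp":[0,-0.006,0],"delta_rot":[0,0,0],"fingers":-1},{"dp":[0,0,0],"delta_rot":[0,0,0],"fingers":-1},{"dp":[0,0,0],"delta_rot":[0,0,0],"fingers":-1}]'
python3 -c "
from h import *
st()"
python3 -m crank '[{"dp":[0,-0.003,0],"delta_rot":[0,0,0],"fingers":-1},{"dp":[0,-0.002,0],"delta_rot":[0,0,0],"fingers":-1},{"dp":[0,0,0],"delta_rot":[0,0,0],"fingers":-1}]'
python3 -c "
from h import *
st()"
```

```text
t: 11.45
tcp_pos: [0.5026, 0.0383, 0.2412]
tool_rot: [0.122, 0.993, -0.0, 0.001]
force: [0.7, -0.3, -0.4]
finger_gap: 0.001
gripper_force: 0.1
t 11.45 tcp in winch mm [-73.5  -4.4 241.2] F winch [ 0.7 -0.1 -0.4] gap 0.001
toolx [-1.    -0.    -0.002] tooly [-0.  1. -0.]
t: 11.7
tcp_pos: [0.5022, 0.0371, 0.2408]
tool_rot: [0.122, 0.993, 0.001, 0.001]
force: [1.1, 4.4, 2.3]
finger_gap: 0.0
gripper_force: 2.5
t 11.7 tcp in winch mm [-73.6  -5.7 240.8] F winch [0.  4.6 2.3] gap 0.0
toolx [-1.    -0.    -0.001] tooly [-0.     1.     0.002]
```

```bash

python3 -m crank '[{"dp":[0,-0.003,0],"delta_rot":[0,0,0],"fingers":-1},{"dp":[0,0,0],"delta_rot":[0,0,0],"fingers":-1}]'
python3 -c "
from h import *
st()"
```

```text
t: 11.87
tcp_pos: [0.5021, 0.0365, 0.2408]
tool_rot: [0.122, 0.993, 0.002, 0.001]
force: [3.2, 8.6, 1.5]
finger_gap: 0.0
gripper_force: 4.4
t 11.87 tcp in winch mm [-73.6  -6.3 240.8] F winch [1.  9.1 1.5] gap 0.0
toolx [-1.     0.    -0.002] tooly [0.    1.    0.004]
```

The force is now rising with no movement, so the wheel is against the pawl. I'll retreat, check and hand in.

```bash

python3 -m crank '[{"dp":[0,0.04,0],"delta_rot":[0,0,0],"fingers":-1},{"dp":[0,0.02,-0.06],"delta_rot":[0,0,0],"fingers":-1},{"dp":[0,0,-0.07],"delta_rot":[0,0,0],"fingers":-1},{"dp":[0,0.06,-0.03],"delta_rot":[0,0,0],"fingers":-1},{"dp":[0,0.06,0],"delta_rot":[0,0,0],"fingers":-1},{"dp":[0,0.06,0],"delta_rot":[0,0,0],"fingers":-1},{"dp":[0,0,0],"delta_rot":[0,0,0],"fingers":-1},{"dp":[0,0,0],"delta_rot":[0,0,0],"fingers":-1},{"dp":[0,0,0],"delta_rot":[0,0,0],"fingers":-1}]'
python3 - <<'E'
from h import *
st(); snap('scene','s7')
a=cv2.imread('pics/s7.png')[180:310,290:430]
cv2.imwrite('pics/s7c.png',cv2.resize(a,None,fx=4.5,fy=4.5,interpolation=cv2.INTER_CUBIC))
E
```

```text
t: 12.62
tcp_pos: [0.5296, 0.1511, 0.3198]
tool_rot: [0.121, 0.993, -0.001, -0.001]
force: [-0.2, 0.6, 0.6]
finger_gap: 0.004
gripper_force: 0.0
t 12.62 tcp in winch mm [-74.6 111.5 319.8] F winch [-0.3  0.5  0.6] gap 0.004
toolx [-1.    -0.002  0.002] tooly [-0.002  1.    -0.002]
```

View pics/s7c.png

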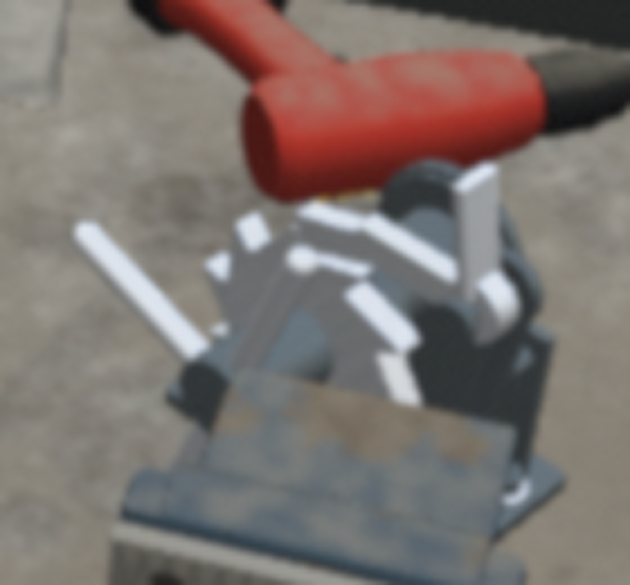

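The pawl is down, with the tab top at (478,172) as at the start. The upper spoke tip is at (301,258) and the left one at (86,230), so the wheel is at about 0.62. The arm is clear.

```bash
python3 -c "
from station import manip
print(manip.sign_off())"
```

```text
the job is handed in; nothing more can be done
None
```

The job is handed in: the wheel is back one notch (about 0.62 rad from the last picture) and resting against the fully lowered pawl. The arm is clear and never went near the spanner, nut or tape measure; sign-off returned no verdict.

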